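# Re-rack four culture tubes in reverse order

### The job

Move the four capped culture tubes from the source rack (coloured holders) into the grey target rack, one per well and in reverse order as counted from the yellow ends: the tube nearest the source rack's yellow tab goes into the well farthest from the target rack's yellow tab, and so on, until the tube farthest from the one tab stands nearest the other. Keep every tube upright on the way and leave it standing at the bottom of its well, released.

Things in the scene. Friction and masses are not known exactly. Their poses are not given: they have to be found in the camera images.
- source_rack: Fixed aluminium rail, 46 x 166 mm, floor 4 mm thick, rims 12 mm high, carrying four coloured tube holders in one row; any yaw, left or right of the target rack. Origin: centre of its underside, on the worktop. y runs along the row; a yellow end tab (46 x 12 mm, 30 mm high) stands at its +y end. Holder centres: x = 0, y = +60, +20, -20, -60 mm.
- target_rack: Fixed grey block, 46 x 162 mm, 55 mm high, four empty wells in one row; any yaw. Origin: centre of its underside, on the worktop. y runs along the row; a yellow end tab (46 x 12 mm, 55 mm high) stands at its +y end. Well centres: x = 0, y = +60, +20, -20, -60 mm. Each well: round, 21 mm wide, floor 8 mm above the underside, 45-degree funnel to 33 mm wide at the top.
- tube_red: Culture tube with a red screw cap, upright at the start in the red holder of the source rack; 25 g, 101 mm tall, glass 15.6 mm wide, cap 16.8 mm wide and 13 mm high at the top. Origin: centre of its bottom (8 mm above the worktop when it stands in either rack); z points up along the tube.
- tube_green: Culture tube with a green screw cap, upright at the start in the green holder of the source rack; 25 g, 101 mm tall, glass 15.6 mm wide, cap 16.8 mm wide and 13 mm high at the top. Origin: centre of its bottom (8 mm above the worktop when it stands in either rack); z points up along the tube.
- tube_blue: Culture tube with a blue screw cap, upright at the start in the blue holder of the source rack; 25 g, 101 mm tall, glass 15.6 mm wide, cap 16.8 mm wide and 13 mm high at the top. Origin: centre of its bottom (8 mm above the worktop when it stands in either rack); z points up along the tube.
- tube_white: Culture tube with a white screw cap, upright at the start in the white holder of the source rack; 25 g, 101 mm tall, glass 15.6 mm wide, cap 16.8 mm wide and 13 mm high at the top. Origin: centre of its bottom (8 mm above the worktop when it stands in either rack); z points up along the tube.
- holder_red: Red tube holder: fixed square block, 36 x 36 mm, 46 mm high, one of the four in the source rack (its position in the row differs from start to start); the red-capped tube stands in it. Well 21 mm wide, 42 mm deep, with a small funnel to 29 mm. Origin: centre of its underside, 4 mm above the worktop. It stays put, so it marks where its tube came from.
- holder_green: Green tube holder: fixed square block, 36 x 36 mm, 46 mm high, one of the four in the source rack (its position in the row differs from start to start); the green-capped tube stands in it. Well 21 mm wide, 42 mm deep, with a small funnel to 29 mm. Origin: centre of its underside, 4 mm above the worktop. It stays put, so it marks where its tube came from.
- holder_blue: Blue tube holder: fixed square block, 36 x 36 mm, 46 mm high, one of the four in the source rack (its position in the row differs from start to start); the blue-capped tube stands in it. Well 21 mm wide, 42 mm deep, with a small funnel to 29 mm. Origin: centre of its underside, 4 mm above the worktop. It stays put, so it marks where its tube came from.
- holder_white: White tube holder: fixed square block, 36 x 36 mm, 46 mm high, one of the four in the source rack (its position in the row differs from start to start); the white-capped tube stands in it. Well 21 mm wide, 42 mm deep, with a small funnel to 29 mm. Origin: centre of its underside, 4 mm above the worktop. It stays put, so it marks where its tube came from.

How it is judged:
At the end, for the whole second after the job is handed in: Each tube stands in the target well that mirrors its holder's place in the source row (holder at y, tube at -y): bottom within 10 mm of the well's centre along and across the rack and 6 mm of the well's floor height, tilted under 0.2 rad, at rest, released (x of tube_red in the frame of target_rack between -0.01 and 0.01 m and z of tube_red in the frame of target_rack between 0.002 and 0.014 m and angle between each of tube_red, tube_green, tube_blue, tube_white's own z axis and vertical below 0.2 rad and linear speed of each of tube_red, tube_green, tube_blue, tube_white below 0.02 m/s and ((y of holder_red in the frame of source_rack between 0.048 and 0.072 m and y of tube_red in the frame of target_rack between -0.07 and -0.05 m) or (y of holder_red in the frame of source_rack between 0.008 and 0.032 m and y of tube_red in the frame of target_rack between -0.03 and -0.01 m) or (y of holder_red in the frame of source_rack between -0.032 and -0.008 m and y of tube_red in the frame of target_rack between 0.01 and 0.03 m) or (y of holder_red in the frame of source_rack between -0.072 and -0.048 m and y of tube_red in the frame of target_rack between 0.05 and 0.07 m)) and x of tube_green in the frame of target_rack between -0.01 and 0.01 m and z of tube_green in the frame of target_rack between 0.002 and 0.014 m and ((y of holder_green in the frame of source_rack between 0.048 and 0.072 m and y of tube_green in the frame of target_rack between -0.07 and -0.05 m) or (y of holder_green in the frame of source_rack between 0.008 and 0.032 m and y of tube_green in the frame of target_rack between -0.03 and -0.01 m) or (y of holder_green in the frame of source_rack between -0.032 and -0.008 m and y of tube_green in the frame of target_rack between 0.01 and 0.03 m) or (y of holder_green in the frame of source_rack between -0.072 and -0.048 m and y of tube_green in the frame of target_rack between 0.05 and 0.07 m)) and x of tube_blue in the frame of target_rack between -0.01 and 0.01 m and z of tube_blue in the frame of target_rack between 0.002 and 0.014 m and ((y of holder_blue in the frame of source_rack between 0.048 and 0.072 m and y of tube_blue in the frame of target_rack between -0.07 and -0.05 m) or (y of holder_blue in the frame of source_rack between 0.008 and 0.032 m and y of tube_blue in the frame of target_rack between -0.03 and -0.01 m) or (y of holder_blue in the frame of source_rack between -0.032 and -0.008 m and y of tube_blue in the frame of target_rack between 0.01 and 0.03 m) or (y of holder_blue in the frame of source_rack between -0.072 and -0.048 m and y of tube_blue in the frame of target_rack between 0.05 and 0.07 m)) and x of tube_white in the frame of target_rack between -0.01 and 0.01 m and z of tube_white in the frame of target_rack between 0.002 and 0.014 m and ((y of holder_white in the frame of source_rack between 0.048 and 0.072 m and y of tube_white in the frame of target_rack between -0.07 and -0.05 m) or (y of holder_white in the frame of source_rack between 0.008 and 0.032 m and y of tube_white in the frame of target_rack between -0.03 and -0.01 m) or (y of holder_white in the frame of source_rack between -0.032 and -0.008 m and y of tube_white in the frame of target_rack between 0.01 and 0.03 m) or (y of holder_white in the frame of source_rack between -0.072 and -0.048 m and y of tube_white in the frame of target_rack between 0.05 and 0.07 m))); the robot touches nothing.
It fails at once if a tube is tipped over (tilted more than 0.6 rad) (angle between any of tube_red, tube_green, tube_blue, tube_white's own z axis and vertical above 0.6 rad).
It also fails if it takes over 125 s, if anything falls off the work surface, if the arm or the gripper's body presses on something with over 40 N, if the wrist force passes 120 N, or if a joint passes its speed limit or range.

### The arm

A 7-joint arm with a two-finger parallel gripper is mounted at the origin on the work surface; the furniture and walls round the work are solid. World frame = base frame: x ahead of the robot, y to its left, z up, the work surface at z = 0. Lengths are in m, angles in rad, forces in N, time in s.
With the tool pointing down it reaches from about 0.4 to 0.85 m from the base axis. Payload 10.4 kg.
Tool frame: the origin (TCP) lies on the centre line of the jaws, within the pads' length; the fingertips stand 11 mm ahead of it and the grasp point (between the pads) lies 8 mm behind it (tip_reach is the distance from the TCP to the fingertips, in m); z points along the fingers, y is the line along which they close (so a half turn about z gives the same grasp; the last joint's range is limited). The gripper opens to 85 mm and grips with 20 to 120 N. Pads are 22 mm wide; open, the fingers measure 114 mm over their backs; the gripper's body (76 mm by 85 mm) begins 54 mm behind the grasp point. The pads swing forward as they close: fully open they stand 13 mm farther back than shut.
Start: joints at [-1.145, 0.332, -0.065, 1.46, 0.022, 1.35, -0.088], TCP at [0.271, 0.563, 0.242] pointing down, gripper open.
Joint ranges: [-2.6, 2.6], [-0.5, 2.12], [-1.47, 1.34], [0.16, 2.42], [-1.27, 4.41], [0.06, 2.06], [-2.6, 2.6]. Speed limits (rad/s): [2.22, 2.22, 2.79, 2.79, 3.14, 3.14, 3.14].

### API

Orientations are given as a unit quaternion [x, y, z, w].
In Python, from workcell import get_obs, camera, hand_in, tip_reach gives the robot as it stands. The module is installed in compiled form; this text tells all that it offers.
- The arm moves only by the tool move_arm, never from a script. Its argument "plan" is a list of rows, each an object with "delta_pos": the shift along the tool's x, y, z in m, a list of three; "turn": the turn, a rotation vector about the tool's x, y, z in rad, a list of three; "fingers": the closure, from 0 (fully open) to 1 (shut). A call has 1 to 12 rows; each row is the pose to reach, as a shift and turn from the pose commanded when the call began, along the tool's axes at that moment; what a row does not reach only later rows make up. A row lasts 1/8 s, in which the tool goes at most 62.5 mm and 10.7 degrees, less where a joint would pass 70% of its speed; a pose out of reach is approached as far as the arm can. A call with a gripper value outside its range is refused whole. The fingers move at their own pace and stop on an object; "force" is the grip in N (left out, the last holds). Time passes only in rows, so rows that repeat a pose let the fingers close. It gives the time, the measured TCP pose, the force, the opening and the grip force at its end, in the units of the state.
- get_obs(): the state, without advancing time (a new reading comes with each control period).
- camera(name): name is "side" or "top"; returns a dict with "color" (384x512x3 uint8, red, green, blue), "range_z" (384x512 float32, m along the optical axis (not along the pixel's ray), 0 where there is no reading), "fx", "fy", "cx", "cy" (pixels), "R" (3x3) and "t" (3): a world point X has camera coordinates R X + t. Camera axes: x right, y down, z forward; pixel columns grow to the right and rows downward; lengths in m; the calibration is good to about 2 mm. A picture is of the moment at which its call begins.
- hand_in(): hands the job in; it is judged then, once.
The state is a dict: "clock": time; "joint_pos": joint angles; "joint_velocities": joint speeds; "tau": joint torques, N m; "position": TCP position; "ee_rot": TCP orientation; "ft_force": force on the tool from outside, world axes, zero at the start; "torque": the same for the moment, N m; "grip_width": opening from 0.0 (shut) to 1.0 (fully open); "grasp_force": force on a finger pad.
Only numpy, scipy, OpenCV 4.12 (cv2) and the standard library are available. Lean on these libraries where they do the work, as an engineer would, in place of code of your own. Each camera call takes 0.05 s, during which the arm holds its last target. There are 200 camera calls.

## Working session

There is one attempt and no reset: what is moved stays moved. The work goes in short steps, Python scripts to look and compute and a tool call to move; the robot and the scene stay as the last step left them, time stands still between calls to the robot, and variables do not carry over. Pictures are saved under pics/ and viewed, at most 14 in all, crops included, and the job is handed in when it is done.

Besides the shell and the picture viewer there is one more tool, called by a JSON object that holds its "fn" and its "kwargs", one argument or row to a line. move_arm: Moves the arm, as the interface text tells. Its arguments: {"type":"object","properties":{"plan":{"type":"array","items":{"type":"object","properties":{"delta_pos":{"type":"array","items":{"type":"number"}},"turn":{"type":"array","items":{"type":"number"}},"fingers":{"type":"number"}}}},"force":{"type":"number"}},"required":["plan"]}

```bash
mkdir -p pics
python3 - <<'E'
from workcell import *
import cv2,numpy as np
print(get_obs(),tip_reach)
for n in("top","side"):
    c=camera(n);np.savez(n+"0.npz",**c);cv2.imwrite(f"pics/{n}0.png",c["color"][:,:,::-1]);print(n,c["R"],c["t"],c["fx"],c["cx"],c["cy"])
E
```

```text
{'clock': 0.0, 'joint_pos': array([-1.14465043,  0.3329039 , -0.06469756,  1.46092297,  0.02157438,
        1.34990046, -0.08849737]), 'joint_velocities': array([ 0.00090193, -0.00070475,  0.00033599, -0.00137715, -0.0008818 ,
       -0.00018192, -0.00046764]), 'tau': array([ 2.94769666e-05, -6.25446439e+01,  4.89111221e-02, -3.91605020e+01,
        1.61505968e-02,  9.96323128e-03, -3.48162553e-05]), 'position': array([0.27099177, 0.5628024 , 0.24150467]), 'ee_rot': array([ 2.22487560e-01,  9.74935263e-01, -7.06497684e-04, -1.39993127e-04]), 'ft_force': array([-0.18244637,  0.62509844,  0.07900756]), 'torque': array([ 0.00771403,  0.00752914, -0.06542721]), 'grasp_force': 0.0, 'grip_width': 0.9995401184361926} 0.011
top [[ 0.00935699 -0.99980271  0.01752105]
 [-0.98869801 -0.0118721  -0.14944996]
 [ 0.14962849 -0.01592463 -0.98861404]] [-0.02637622  0.49324221  1.04438641] 398.5289874090507 252.3755295852399 189.74927947954131
side [[-0.97369077 -0.22719682 -0.01754687]
 [-0.14215376  0.66579425 -0.73246865]
 [ 0.17809715 -0.71070361 -0.6805746 ]] [0.46323187 0.11136056 0.77627306] 358.63342477496076 262.8591674485205 191.59273650887147
```

View pics/top0.png

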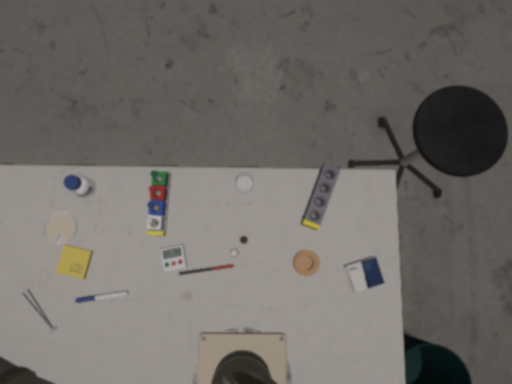

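View pics/side0.png

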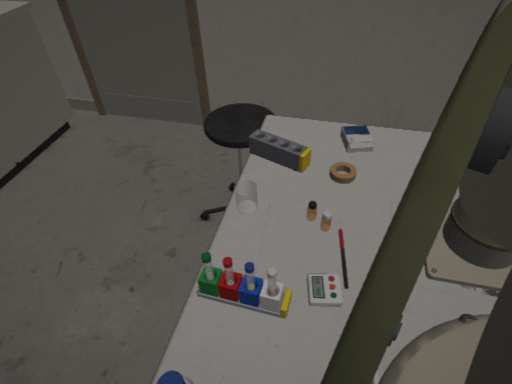

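Run:
```python
import cv2,numpy as np
t=np.load("top0.npz");s=np.load("side0.npz")
a=t["color"][165:245,140:180];b=t["color"][155:235,295:345];c=s["color"][245:320,190:300];d=s["color"][125:175,240:320]
def f(i,k):return cv2.resize(i[:,:,::-1],None,fx=k,fy=k,interpolation=cv2.INTER_NEAREST)
o=np.zeros((600,800,3),np.uint8)
for im,y,x in((f(a,4),0,0),(f(b,4),0,170),(f(c,4),0+0,380),(f(d,4),330,0)):
    h,w=im.shape[:2];h=min(h,600-y);w=min(w,800-x);o[y:y+h,x:x+w]=im[:h,:w]
cv2.imwrite("pics/crop.png",o)
def pts(c):
    v,u=np.mgrid[:384,:512];z=c["range_z"];p=np.stack([(u-c["cx"])/c["fx"]*z,(v-c["cy"])/c["fy"]*z,z],-1)
    return (p-c["t"])@c["R"]
for n,c in(("top",t),("side",s)):
    P=pts(c);ok=c["range_z"]>0
    for nm,zlo,zhi in(("tgt top",.048,.062),("caps",.1,.12),("hold",.044,.055)):
        for side in(-1,1):
            m=ok&(P[...,2]>zlo)&(P[...,2]<zhi)&(P[...,1]*side>0.05)&(P[...,0]>.3)&(P[...,0]<.75)&(abs(P[...,1])<.35)
            q=P[m]
            if len(q)>5:print(n,nm,side,len(q),q.mean(0).round(4),cv2.minAreaRect(q[:,:2].astype(np.float32)))
```

```text
top tgt top -1 907 [ 0.4755 -0.2046  0.0537] ((0.4783935844898224, -0.20565713942050934), (0.046043116599321365, 0.17407220602035522), 69.32256317138672)
top tgt top 1 350 [0.4597 0.2327 0.051 ] ((0.46325141191482544, 0.234744131565094), (0.03642643988132477, 0.15550030767917633), 86.90034484863281)
top caps 1 162 [0.463  0.2342 0.1082] ((0.4630745053291321, 0.23498757183551788), (0.01712016947567463, 0.13477635383605957), 87.08854675292969)
top hold -1 692 [ 0.4768 -0.2053  0.0521] ((0.47845458984375, -0.20543722808361053), (0.04644925147294998, 0.1741112470626831), 69.3045425415039)
top hold 1 466 [0.4605 0.2321 0.0493] ((0.46326586604118347, 0.2350107580423355), (0.03696046769618988, 0.15550030767917633), 86.90034484863281)
side tgt top -1 697 [ 0.4757 -0.2023  0.0539] ((0.47844764590263367, -0.20555752515792847), (0.04986032843589783, 0.17584101855754852), 68.83807373046875)
side tgt top 1 888 [0.4605 0.2386 0.0507] ((0.46384474635124207, 0.23482745885849), (0.03745453432202339, 0.15596866607666016), 87.20967864990234)
side caps 1 354 [0.4615 0.2372 0.1075] ((0.4638538360595703, 0.23572778701782227), (0.01664082705974579, 0.136406809091568), 87.18208312988281)
side hold -1 535 [ 0.4759 -0.1994  0.051 ] ((0.47856730222702026, -0.20531494915485382), (0.05007340759038925, 0.17573818564414978), 69.09628295898438)
side hold 1 1081 [0.461  0.2392 0.0491] ((0.4638521075248718, 0.23484736680984497), (0.037501927465200424, 0.15598000586032867), 87.12103271484375)
```

View pics/crop.png

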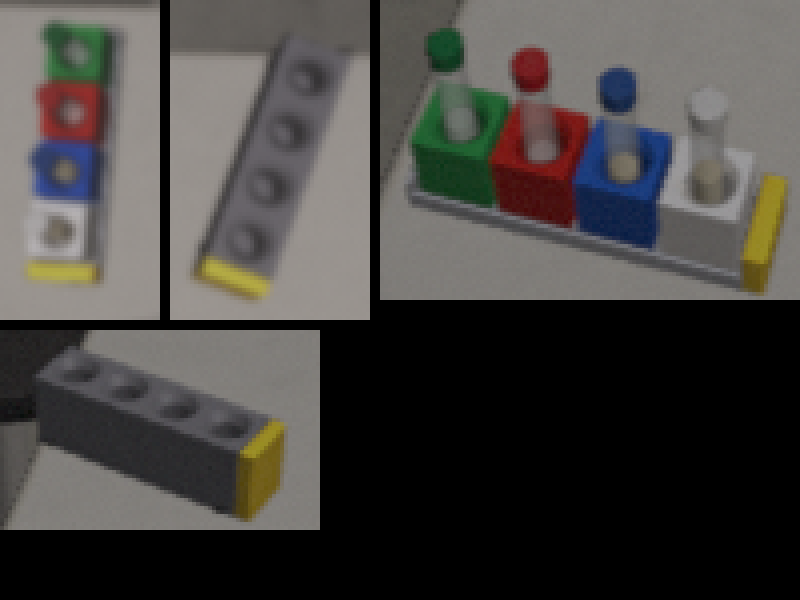

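```bash
cat > h.py <<'E'
import sys,numpy as np
from scipy.spatial.transform import Rotation as Ro
from workcell import get_obs
S=np.array([.4636,.2348]);ds=np.array([-.9987,.0506]);T=np.array([.4840,-.2076]);dt=np.array([-.934,.357])
def rot(deg):
    a=np.radians(deg);y=np.array([np.cos(a),np.sin(a),0]);z=np.array([0,0,-1.]);return Ro.from_matrix(np.stack([np.cross(y,z),y,z],1))
def go(rack,y,z):
    o=get_obs();R=Ro.from_quat(o["ee_rot"])
    xy=S+ds*y if rack=="s" else T+dt*y
    Rg=rot(87.1 if rack=="s" else 69.1)
    print(rack,y,z,"delta",R.inv().apply(np.r_[xy,z]-o["position"]).round(4),"turn",(R.inv()*Rg).as_rotvec().round(3))
if __name__=="__main__":
    for a in sys.argv[1:]:
        r,y,z=a.split(",");go(r,float(y),float(z))
    o=get_obs();print(o["clock"],o["position"].round(4),o["grip_width"],o["grasp_force"])
E
python3 h.py s,.06,.16
python3 - <<'E'
import numpy as np
t=np.load("top0.npz");v,u=np.mgrid[:384,:512];z=t["range_z"]
P=(np.stack([(u-t["cx"])/t["fx"]*z,(v-t["cy"])/t["fy"]*z,z],-1)-t["t"])@t["R"]
m=(z>0)&(abs(P[...,1])<.15)&(P[...,0]>.3)&(P[...,0]<.75);print(P[m][:,2].max())
E
```

```text
s 0.06 0.16 delta [-0.2605 -0.2351  0.0819] turn [-0.001 -0.    -0.398]
0.1 [0.271  0.5628 0.2416] 0.9958775460518304 0.0
0.07297452721402986
```

{"fn": "move_arm", "kwargs": {
  "plan": [
    {"delta_pos": [-0.2605,-0.2351,0.04],"turn": [-0.001,0,-0.398],"fingers": 0},
    {"delta_pos": [-0.2605,-0.2351,0.04],"turn": [-0.001,0,-0.398],"fingers": 0},
    {"delta_pos": [-0.2605,-0.2351,0.04],"turn": [-0.001,0,-0.398],"fingers": 0},
    {"delta_pos": [-0.2605,-0.2351,0.04],"turn": [-0.001,0,-0.398],"fingers": 0},
    {"delta_pos": [-0.2605,-0.2351,0.04],"turn": [-0.001,0,-0.398],"fingers": 0},
    {"delta_pos": [-0.2605,-0.2351,0.04],"turn": [-0.001,0,-0.398],"fingers": 0},
    {"delta_pos": [-0.2605,-0.2351,0.04],"turn": [-0.001,0,-0.398],"fingers": 0},
    {"delta_pos": [-0.2605,-0.2351,0.04],"turn": [-0.001,0,-0.398],"fingers": 0},
    {"delta_pos": [-0.2605,-0.2351,0.04],"turn": [-0.001,0,-0.398],"fingers": 0},
    {"delta_pos": [-0.2605,-0.2351,0.04],"turn": [-0.001,0,-0.398],"fingers": 0},
    {"delta_pos": [-0.2605,-0.2351,0.08],"turn": [-0.001,0,-0.398],"fingers": 0},
    {"delta_pos": [-0.2605,-0.2351,0.08],"turn": [-0.001,0,-0.398],"fingers": 0}
  ]
}}

```text
clock: 1.6
position: [0.4023, 0.2377, 0.1603]
ee_rot: [0.025, 1.0, -0.001, -0.002]
ft_force: [-1.2, -0.6, 0.3]
grip_width: 0.999
grasp_force: 0.0
```

```bash
python3 h.py s,.06,.072;python3 - <<'E'
from workcell import *
import cv2
cv2.imwrite("pics/s1.png",camera("side")["color"][:,:,::-1])
E
```

```text
s 0.06 0.072 delta [-0.0017  0.0004  0.0883] turn [-0.002 -0.004  0.001]
1.6 [0.4023 0.2377 0.1603] 0.9987479913816062 0.0
```

View pics/s1.png

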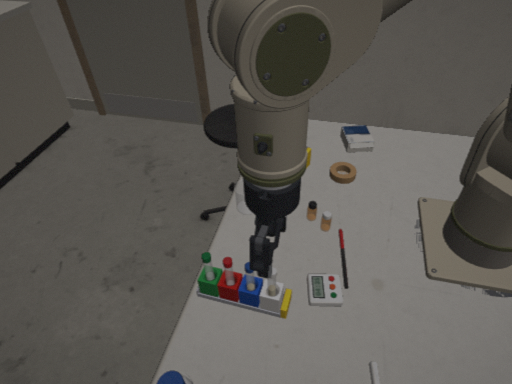

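Gripper (262,255) stands above the white tube (272,275), fingers straddling the row as intended. Descending and gripping.

{"fn": "move_arm", "kwargs": {
  "plan": [
    {"delta_pos": [0,0,0.03],"turn": [0,0,0],"fingers": 0},
    {"delta_pos": [0,0,0.06],"turn": [0,0,0],"fingers": 0},
    {"delta_pos": [0,0,0.08],"turn": [0,0,0],"fingers": 0},
    {"delta_pos": [0,0,0.088],"turn": [0,0,0],"fingers": 0},
    {"delta_pos": [0,0,0.088],"turn": [0,0,0],"fingers": 0},
    {"delta_pos": [0,0,0.088],"turn": [0,0,0],"fingers": 1},
    {"delta_pos": [0,0,0.088],"turn": [0,0,0],"fingers": 1},
    {"delta_pos": [0,0,0.088],"turn": [0,0,0],"fingers": 1},
    {"delta_pos": [0,0,0.088],"turn": [0,0,0],"fingers": 1},
    {"delta_pos": [0,0,0.088],"turn": [0,0,0],"fingers": 1},
    {"delta_pos": [0,0,0.088],"turn": [0,0,0],"fingers": 1},
    {"delta_pos": [0,0,0.088],"turn": [0,0,0],"fingers": 1}
  ],
  "force": 25
}}

```text
clock: 3.15
position: [0.404, 0.2385, 0.0745]
ee_rot: [0.025, 1.0, 0.001, 0.0]
ft_force: [-0.5, -0.2, 3.1]
grip_width: 0.178
grasp_force: 24.3
```

{"fn": "move_arm", "kwargs": {
  "plan": [
    {"delta_pos": [0,0,-0.02],"turn": [0,0,0],"fingers": 1},
    {"delta_pos": [0,0,-0.05],"turn": [0,0,0],"fingers": 1},
    {"delta_pos": [0,0,-0.08],"turn": [0,0,0],"fingers": 1},
    {"delta_pos": [0,0,-0.11],"turn": [0,0,0],"fingers": 1},
    {"delta_pos": [0,0,-0.13],"turn": [0,0,0],"fingers": 1},
    {"delta_pos": [0,0,-0.13],"turn": [0,0,0],"fingers": 1}
  ]
}}

```text
clock: 3.9
position: [0.4044, 0.2387, 0.2054]
ee_rot: [0.025, 1.0, 0.001, 0.001]
ft_force: [0.4, 0.1, -1.4]
grip_width: 0.176
grasp_force: 24.4
```

```bash
python3 h.py t,-.06,.205;python3 - <<'E'
from workcell import *
import cv2
cv2.imwrite("pics/s2.png",cv2.resize(camera("side")["color"][180:320,180:320,::-1],None,fx=4,fy=4))
E
```

```text
t -0.06 0.205 delta [-0.1592 -0.4602 -0.0006] turn [0.003 0.002 0.314]
3.9 [0.4044 0.2387 0.2054] 0.17620075286847112 24.37673158943653
```

View pics/s2.png

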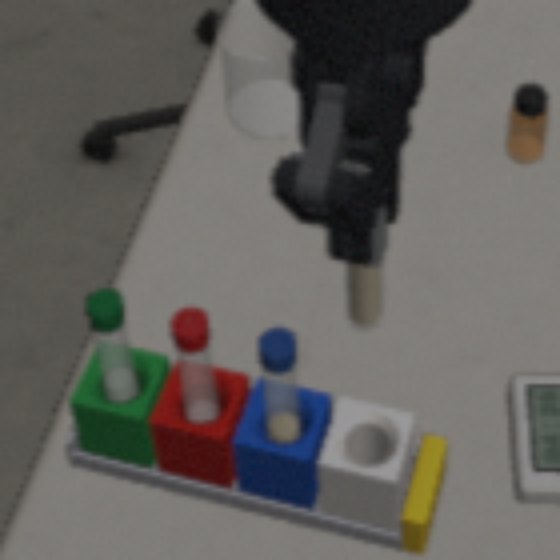

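White tube is held upright at (365,290), holder empty. Carrying over.

{"fn": "move_arm", "kwargs": {
  "plan": [
    {"delta_pos": [-0.006,-0.018,0],"turn": [0,0,0.012],"fingers": 1},
    {"delta_pos": [-0.019,-0.055,0],"turn": [0,0,0.04],"fingers": 1},
    {"delta_pos": [-0.036,-0.105,0],"turn": [0,0,0.07],"fingers": 1},
    {"delta_pos": [-0.055,-0.16,0],"turn": [0,0,0.11],"fingers": 1},
    {"delta_pos": [-0.075,-0.216,0],"turn": [0,0,0.15],"fingers": 1},
    {"delta_pos": [-0.094,-0.272,0],"turn": [0,0,0.185],"fingers": 1},
    {"delta_pos": [-0.113,-0.327,0],"turn": [0,0,0.22],"fingers": 1},
    {"delta_pos": [-0.13,-0.377,0],"turn": [0,0,0.26],"fingers": 1},
    {"delta_pos": [-0.145,-0.419,0],"turn": [0.002,0.001,0.285],"fingers": 1},
    {"delta_pos": [-0.155,-0.447,0],"turn": [0.003,0.002,0.305],"fingers": 1},
    {"delta_pos": [-0.159,-0.46,0],"turn": [0.003,0.002,0.314],"fingers": 1},
    {"delta_pos": [-0.159,-0.46,0],"turn": [0.003,0.002,0.314],"fingers": 1}
  ]
}}

```text
clock: 5.45
position: [0.5385, -0.23, 0.2032]
ee_rot: [0.182, 0.983, -0.001, -0.002]
ft_force: [-0.6, -0.4, -0.3]
grip_width: 0.175
grasp_force: 24.4
```

```bash
python3 - <<'E'
from workcell import *
import cv2,numpy as np
a=camera("side")["color"][70:190,220:340,::-1];b=camera("top")["color"][150:240,280:370,::-1]
cv2.imwrite("pics/s3.png",np.hstack([cv2.resize(a,(400,400)),cv2.resize(b,(400,400))]))
E
python3 h.py t,-.06,.075
```

```text
t -0.06 0.075 delta [-0.0016 -0.0002  0.1285] turn [-0.002 -0.002  0.001]
5.55 [ 0.539  -0.2282  0.2035] 0.17883373146476828 24.401352033019066
```

View pics/s3.png

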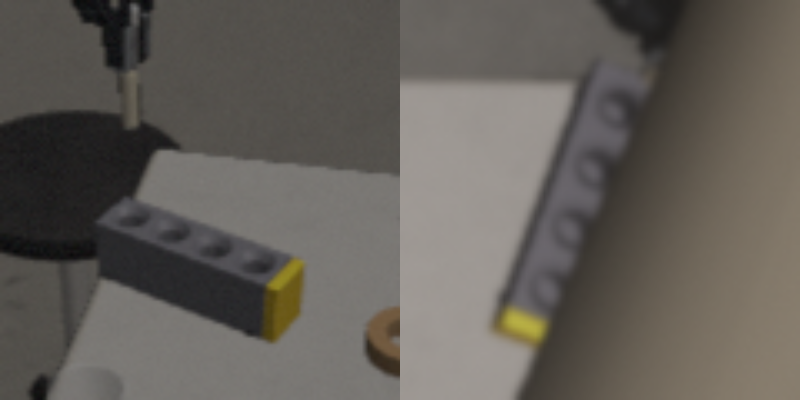

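The tube (130,100) hangs above the far well (132,215). Lower it.

{"fn": "move_arm", "kwargs": {
  "plan": [
    {"delta_pos": [-0.0016,0,0.02],"turn": [-0.002,-0.002,0],"fingers": 1},
    {"delta_pos": [-0.0016,0,0.05],"turn": [-0.002,-0.002,0],"fingers": 1},
    {"delta_pos": [-0.0016,0,0.07],"turn": [-0.002,-0.002,0],"fingers": 1},
    {"delta_pos": [-0.0016,0,0.085],"turn": [-0.002,-0.002,0],"fingers": 1},
    {"delta_pos": [-0.0016,0,0.1],"turn": [-0.002,-0.002,0],"fingers": 1},
    {"delta_pos": [-0.0016,0,0.115],"turn": [-0.002,-0.002,0],"fingers": 1},
    {"delta_pos": [-0.0016,0,0.127],"turn": [-0.002,-0.002,0],"fingers": 1},
    {"delta_pos": [-0.0016,0,0.128],"turn": [-0.002,-0.002,0],"fingers": 1},
    {"delta_pos": [-0.0016,0,0.128],"turn": [-0.002,-0.002,0],"fingers": 1}
  ]
}}

```text
clock: 6.68
position: [0.5406, -0.2302, 0.0761]
ee_rot: [0.181, 0.983, -0.0, 0.0]
ft_force: [1.0, 0.1, 0.1]
grip_width: 0.177
grasp_force: 24.4
```

Now release and retreat upward.

{"fn": "move_arm", "kwargs": {
  "plan": [
    {"delta_pos": [0,0,0.001],"turn": [0,0,0],"fingers": 0},
    {"delta_pos": [0,0,0.001],"turn": [0,0,0],"fingers": 0},
    {"delta_pos": [0,0,0.001],"turn": [0,0,0],"fingers": 0},
    {"delta_pos": [0,0,0.001],"turn": [0,0,0],"fingers": 0},
    {"delta_pos": [0,0,0.001],"turn": [0,0,0],"fingers": 0},
    {"delta_pos": [0,0,0.001],"turn": [0,0,0],"fingers": 0},
    {"delta_pos": [0,0,-0.04],"turn": [0,0,0],"fingers": 0},
    {"delta_pos": [0,0,-0.09],"turn": [0,0,0],"fingers": 0},
    {"delta_pos": [0,0,-0.1],"turn": [0,0,0],"fingers": 0},
    {"delta_pos": [0,0,-0.1],"turn": [0,0,0],"fingers": 0}
  ]
}}

```text
clock: 7.92
position: [0.5407, -0.2299, 0.1761]
ee_rot: [0.181, 0.983, -0.0, 0.001]
ft_force: [-0.1, 0.9, -0.4]
grip_width: 1.0
grasp_force: 0.0
```

```bash
python3 - <<'E'
from workcell import *
import cv2,numpy as np
a=camera("side")["color"][70:190,220:340,::-1]
cv2.imwrite("pics/s4.png",cv2.resize(a,(400,400)))
E
python3 h.py s,.02,.165
```

```text
s 0.02 0.165 delta [0.2562 0.4004 0.0102] turn [ 0.    -0.    -0.314]
7.975 [ 0.5402 -0.2297  0.1751] 0.9995949623623119 0.0
```

View pics/s4.png

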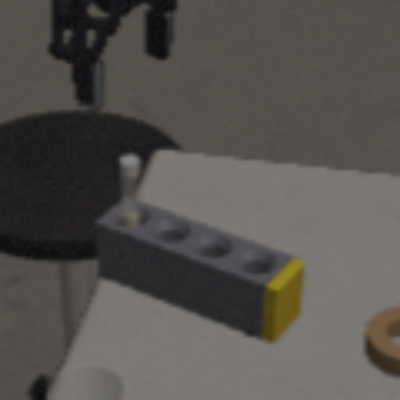

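White stands in the far well (130,190). Next blue; the same pattern.

{"fn": "move_arm", "kwargs": {
  "plan": [
    {"delta_pos": [0.015,0.023,0],"turn": [0,0,-0.02],"fingers": 0},
    {"delta_pos": [0.043,0.067,0],"turn": [0,0,-0.05],"fingers": 0},
    {"delta_pos": [0.07,0.11,0],"turn": [0,0,-0.085],"fingers": 0},
    {"delta_pos": [0.1,0.157,0],"turn": [0,0,-0.12],"fingers": 0},
    {"delta_pos": [0.13,0.204,0],"turn": [0,0,-0.16],"fingers": 0},
    {"delta_pos": [0.16,0.25,0],"turn": [0,0,-0.2],"fingers": 0},
    {"delta_pos": [0.19,0.297,0],"turn": [0,0,-0.235],"fingers": 0},
    {"delta_pos": [0.22,0.344,0],"turn": [0,0,-0.27],"fingers": 0},
    {"delta_pos": [0.245,0.382,0.005],"turn": [0,0,-0.3],"fingers": 0},
    {"delta_pos": [0.256,0.4,0.01],"turn": [0,0,-0.314],"fingers": 0},
    {"delta_pos": [0.256,0.4,0.01],"turn": [0,0,-0.314],"fingers": 0},
    {"delta_pos": [0.256,0.4,0.01],"turn": [0,0,-0.314],"fingers": 0}
  ]
}}

```text
clock: 9.48
position: [0.4445, 0.2332, 0.1653]
ee_rot: [0.027, 1.0, -0.001, -0.0]
ft_force: [-0.3, -0.4, -0.6]
grip_width: 0.998
grasp_force: 0.0
```

```bash
python3 h.py s,.02,.0745
```

```text
s 0.02 0.0745 delta [0.001  0.0027 0.0908] turn [-0.001 -0.    -0.003]
9.475 [0.4445 0.2332 0.1653] 0.998148983232313 0.0
```

{"fn": "move_arm", "kwargs": {
  "plan": [
    {"delta_pos": [0.0005,0.001,0.03],"turn": [0,0,0],"fingers": 0},
    {"delta_pos": [0.0005,0.001,0.06],"turn": [0,0,0],"fingers": 0},
    {"delta_pos": [0.0005,0.001,0.08],"turn": [0,0,0],"fingers": 0},
    {"delta_pos": [0.0005,0.001,0.09],"turn": [0,0,0],"fingers": 0},
    {"delta_pos": [0.0005,0.001,0.09],"turn": [0,0,0],"fingers": 0},
    {"delta_pos": [0.0005,0.001,0.09],"turn": [0,0,0],"fingers": 1},
    {"delta_pos": [0.0005,0.001,0.09],"turn": [0,0,0],"fingers": 1},
    {"delta_pos": [0.0005,0.001,0.09],"turn": [0,0,0],"fingers": 1},
    {"delta_pos": [0.0005,0.001,0.09],"turn": [0,0,0],"fingers": 1},
    {"delta_pos": [0.0005,0.001,0.09],"turn": [0,0,0],"fingers": 1},
    {"delta_pos": [0.0005,0.001,0.09],"turn": [0,0,0],"fingers": 1},
    {"delta_pos": [0.0005,0.001,0.09],"turn": [0,0,0],"fingers": 1}
  ],
  "force": 25
}}

```text
clock: 10.98
position: [0.4438, 0.236, 0.0759]
ee_rot: [0.025, 1.0, -0.0, 0.0]
ft_force: [0.0, -0.6, 4.2]
grip_width: 0.175
grasp_force: 24.4
```

{"fn": "move_arm", "kwargs": {
  "plan": [
    {"delta_pos": [0,0,-0.02],"turn": [0,0,0],"fingers": 1},
    {"delta_pos": [0,0,-0.05],"turn": [0,0,0],"fingers": 1},
    {"delta_pos": [0,0,-0.08],"turn": [0,0,0],"fingers": 1},
    {"delta_pos": [0,0,-0.11],"turn": [0,0,0],"fingers": 1},
    {"delta_pos": [0,0,-0.13],"turn": [0,0,0],"fingers": 1},
    {"delta_pos": [0,0,-0.13],"turn": [0,0,0],"fingers": 1},
    {"delta_pos": [0,0,-0.13],"turn": [0,0,0],"fingers": 1}
  ]
}}

```text
clock: 11.85
position: [0.4431, 0.2359, 0.2046]
ee_rot: [0.025, 1.0, -0.001, -0.0]
ft_force: [-0.2, -0.7, -0.2]
grip_width: 0.179
grasp_force: 24.4
```

```bash
python3 h.py t,-.02,.205
```

```text
t -0.02 0.205 delta [-0.0823 -0.4471  0.    ] turn [-0.001 -0.001  0.314]
11.85 [0.4431 0.2359 0.2046] 0.17930015646105407 24.368947707116604
```

{"fn": "move_arm", "kwargs": {
  "plan": [
    {"delta_pos": [-0.003,-0.018,0],"turn": [0,0,0.012],"fingers": 1},
    {"delta_pos": [-0.01,-0.054,0],"turn": [0,0,0.04],"fingers": 1},
    {"delta_pos": [-0.019,-0.103,0],"turn": [0,0,0.07],"fingers": 1},
    {"delta_pos": [-0.029,-0.156,0],"turn": [0,0,0.11],"fingers": 1},
    {"delta_pos": [-0.039,-0.21,0],"turn": [0,0,0.15],"fingers": 1},
    {"delta_pos": [-0.049,-0.264,0],"turn": [0,0,0.185],"fingers": 1},
    {"delta_pos": [-0.058,-0.317,0],"turn": [0,0,0.22],"fingers": 1},
    {"delta_pos": [-0.067,-0.366,0],"turn": [0,0,0.26],"fingers": 1},
    {"delta_pos": [-0.075,-0.407,0],"turn": [0,0,0.285],"fingers": 1},
    {"delta_pos": [-0.08,-0.435,0],"turn": [0,0,0.305],"fingers": 1},
    {"delta_pos": [-0.082,-0.447,0],"turn": [-0.001,-0.001,0.314],"fingers": 1},
    {"delta_pos": [-0.082,-0.447,0],"turn": [-0.001,-0.001,0.314],"fingers": 1}
  ]
}}

```text
clock: 13.35
position: [0.5021, -0.2151, 0.2054]
ee_rot: [0.182, 0.983, 0.0, 0.0]
ft_force: [0.6, 0.6, 0.3]
grip_width: 0.177
grasp_force: 24.4
```

```bash
python3 h.py t,-.02,.0765
```

```text
t -0.02 0.0765 delta [-0.0004  0.0004  0.1289] turn [ 0.001  0.    -0.001]
13.35 [ 0.5021 -0.2151  0.2054] 0.1773508229642196 24.38962697982788
```

{"fn": "move_arm", "kwargs": {
  "plan": [
    {"delta_pos": [0,0,0.02],"turn": [0,0,0],"fingers": 1},
    {"delta_pos": [0,0,0.05],"turn": [0,0,0],"fingers": 1},
    {"delta_pos": [0,0,0.07],"turn": [0,0,0],"fingers": 1},
    {"delta_pos": [0,0,0.085],"turn": [0,0,0],"fingers": 1},
    {"delta_pos": [0,0,0.1],"turn": [0,0,0],"fingers": 1},
    {"delta_pos": [0,0,0.115],"turn": [0,0,0],"fingers": 1},
    {"delta_pos": [0,0,0.127],"turn": [0,0,0],"fingers": 1},
    {"delta_pos": [0,0,0.128],"turn": [0,0,0],"fingers": 1},
    {"delta_pos": [0,0,0.128],"turn": [0,0,0],"fingers": 1}
  ]
}}

```text
clock: 14.48
position: [0.5028, -0.2143, 0.0778]
ee_rot: [0.181, 0.983, 0.0, 0.0]
ft_force: [-0.2, -1.2, 0.2]
grip_width: 0.177
grasp_force: 24.3
```

{"fn": "move_arm", "kwargs": {
  "plan": [
    {"delta_pos": [0,0,0.001],"turn": [0,0,0],"fingers": 0},
    {"delta_pos": [0,0,0.001],"turn": [0,0,0],"fingers": 0},
    {"delta_pos": [0,0,0.001],"turn": [0,0,0],"fingers": 0},
    {"delta_pos": [0,0,0.001],"turn": [0,0,0],"fingers": 0},
    {"delta_pos": [0,0,0.001],"turn": [0,0,0],"fingers": 0},
    {"delta_pos": [0,0,0.001],"turn": [0,0,0],"fingers": 0},
    {"delta_pos": [0,0,-0.04],"turn": [0,0,0],"fingers": 0},
    {"delta_pos": [0,0,-0.09],"turn": [0,0,0],"fingers": 0},
    {"delta_pos": [0,0,-0.1],"turn": [0,0,0],"fingers": 0},
    {"delta_pos": [0,0,-0.1],"turn": [0,0,0],"fingers": 0}
  ]
}}

```text
clock: 15.72
position: [0.503, -0.2144, 0.178]
ee_rot: [0.181, 0.983, 0.001, 0.001]
ft_force: [-0.2, 0.3, 0.2]
grip_width: 0.998
grasp_force: 0.0
```

```bash
python3 h.py s,-.02,.165
python3 - <<'E'
from workcell import *
import cv2,numpy as np
a=camera("side")["color"][70:190,220:340,::-1]
cv2.imwrite("pics/s5.png",cv2.resize(a,(400,400)))
E
```

```text
s -0.02 0.165 delta [0.178  0.4118 0.0132] turn [ 0.001  0.002 -0.314]
15.725 [ 0.503  -0.2144  0.178 ] 0.9976923973926041 0.0
```

View pics/s5.png

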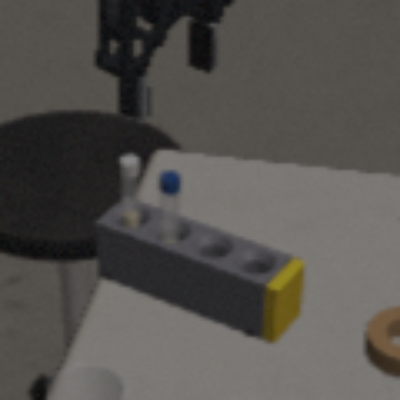

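White (130,190) and blue (170,205) are standing in their wells. Next red.

{"fn": "move_arm", "kwargs": {
  "plan": [
    {"delta_pos": [0.01,0.023,0],"turn": [0,0,-0.02],"fingers": 0},
    {"delta_pos": [0.03,0.069,0],"turn": [0,0,-0.05],"fingers": 0},
    {"delta_pos": [0.05,0.116,0],"turn": [0,0,-0.085],"fingers": 0},
    {"delta_pos": [0.071,0.164,0],"turn": [0,0,-0.12],"fingers": 0},
    {"delta_pos": [0.092,0.213,0],"turn": [0,0,-0.16],"fingers": 0},
    {"delta_pos": [0.113,0.261,0],"turn": [0,0,-0.2],"fingers": 0},
    {"delta_pos": [0.134,0.31,0],"turn": [0,0,-0.235],"fingers": 0},
    {"delta_pos": [0.154,0.356,0],"turn": [0,0,-0.27],"fingers": 0},
    {"delta_pos": [0.17,0.394,0.005],"turn": [0,0,-0.3],"fingers": 0},
    {"delta_pos": [0.178,0.412,0.013],"turn": [0.001,0.002,-0.314],"fingers": 0},
    {"delta_pos": [0.178,0.412,0.013],"turn": [0.001,0.002,-0.314],"fingers": 0},
    {"delta_pos": [0.178,0.412,0.013],"turn": [0.001,0.002,-0.314],"fingers": 0}
  ]
}}

```text
clock: 17.27
position: [0.4839, 0.2318, 0.1647]
ee_rot: [0.027, 1.0, -0.001, -0.001]
ft_force: [-0.2, -0.5, 1.0]
grip_width: 0.997
grasp_force: 0.0
```

```bash
python3 h.py s,-.02,.0745
```

```text
s -0.02 0.0745 delta [0.0003 0.0021 0.0902] turn [-0.001 -0.001 -0.003]
17.275 [0.4839 0.2318 0.1647] 0.9971001396802964 0.0
```

{"fn": "move_arm", "kwargs": {
  "plan": [
    {"delta_pos": [0,0.001,0.03],"turn": [0,0,0],"fingers": 0},
    {"delta_pos": [0,0.001,0.06],"turn": [0,0,0],"fingers": 0},
    {"delta_pos": [0,0.001,0.08],"turn": [0,0,0],"fingers": 0},
    {"delta_pos": [0,0.001,0.09],"turn": [0,0,0],"fingers": 0},
    {"delta_pos": [0,0.001,0.09],"turn": [0,0,0],"fingers": 0},
    {"delta_pos": [0,0.001,0.09],"turn": [0,0,0],"fingers": 1},
    {"delta_pos": [0,0.001,0.09],"turn": [0,0,0],"fingers": 1},
    {"delta_pos": [0,0.001,0.09],"turn": [0,0,0],"fingers": 1},
    {"delta_pos": [0,0.001,0.09],"turn": [0,0,0],"fingers": 1},
    {"delta_pos": [0,0.001,0.09],"turn": [0,0,0],"fingers": 1},
    {"delta_pos": [0,0.001,0.09],"turn": [0,0,0],"fingers": 1},
    {"delta_pos": [0,0.001,0.09],"turn": [0,0,0],"fingers": 1}
  ],
  "force": 25
}}

```text
clock: 18.77
position: [0.4836, 0.235, 0.0752]
ee_rot: [0.025, 1.0, 0.0, -0.0]
ft_force: [-0.0, 0.1, 2.4]
grip_width: 0.179
grasp_force: 24.3
```

{"fn": "move_arm", "kwargs": {
  "plan": [
    {"delta_pos": [0,0,-0.02],"turn": [0,0,0],"fingers": 1},
    {"delta_pos": [0,0,-0.05],"turn": [0,0,0],"fingers": 1},
    {"delta_pos": [0,0,-0.08],"turn": [0,0,0],"fingers": 1},
    {"delta_pos": [0,0,-0.11],"turn": [0,0,0],"fingers": 1},
    {"delta_pos": [0,0,-0.13],"turn": [0,0,0],"fingers": 1},
    {"delta_pos": [0,0,-0.13],"turn": [0,0,0],"fingers": 1},
    {"delta_pos": [0,0,-0.13],"turn": [0,0,0],"fingers": 1}
  ]
}}

```text
clock: 19.65
position: [0.4832, 0.2347, 0.204]
ee_rot: [0.025, 1.0, -0.0, -0.001]
ft_force: [0.1, 0.5, -0.2]
grip_width: 0.178
grasp_force: 24.4
```

```bash
python3 h.py t,.02,.205
```

```text
t 0.02 0.205 delta [-0.0043 -0.4355 -0.0006] turn [-0.001 -0.002  0.314]
19.65 [0.4832 0.2347 0.204 ] 0.17777480059864795 24.359913244843483
```

{"fn": "move_arm", "kwargs": {
  "plan": [
    {"delta_pos": [0,-0.018,0],"turn": [0,0,0.012],"fingers": 1},
    {"delta_pos": [0,-0.052,0],"turn": [0,0,0.04],"fingers": 1},
    {"delta_pos": [-0.001,-0.1,0],"turn": [0,0,0.07],"fingers": 1},
    {"delta_pos": [-0.001,-0.152,0],"turn": [0,0,0.11],"fingers": 1},
    {"delta_pos": [-0.002,-0.205,0],"turn": [0,0,0.15],"fingers": 1},
    {"delta_pos": [-0.002,-0.257,0],"turn": [0,0,0.185],"fingers": 1},
    {"delta_pos": [-0.003,-0.309,0],"turn": [0,0,0.22],"fingers": 1},
    {"delta_pos": [-0.003,-0.357,0],"turn": [0,0,0.26],"fingers": 1},
    {"delta_pos": [-0.004,-0.397,0],"turn": [0,0,0.285],"fingers": 1},
    {"delta_pos": [-0.004,-0.424,0],"turn": [0,0,0.305],"fingers": 1},
    {"delta_pos": [-0.004,-0.4355,0],"turn": [-0.001,-0.002,0.314],"fingers": 1},
    {"delta_pos": [-0.004,-0.4355,0],"turn": [-0.001,-0.002,0.314],"fingers": 1}
  ]
}}

```text
clock: 21.15
position: [0.4645, -0.2011, 0.2049]
ee_rot: [0.183, 0.983, 0.001, 0.0]
ft_force: [0.8, 0.5, -0.1]
grip_width: 0.177
grasp_force: 24.4
```

```bash
python3 h.py t,.02,.0765
```

```text
t 0.02 0.0765 delta [-0.0004  0.0008  0.1284] turn [ 0.001  0.001 -0.002]
21.15 [ 0.4645 -0.2011  0.2049] 0.17749829979739257 24.3695280700922
```

{"fn": "move_arm", "kwargs": {
  "plan": [
    {"delta_pos": [0,0,0.02],"turn": [0,0,0],"fingers": 1},
    {"delta_pos": [0,0,0.05],"turn": [0,0,0],"fingers": 1},
    {"delta_pos": [0,0,0.07],"turn": [0,0,0],"fingers": 1},
    {"delta_pos": [0,0,0.085],"turn": [0,0,0],"fingers": 1},
    {"delta_pos": [0,0,0.1],"turn": [0,0,0],"fingers": 1},
    {"delta_pos": [0,0,0.115],"turn": [0,0,0],"fingers": 1},
    {"delta_pos": [0,0,0.127],"turn": [0,0,0],"fingers": 1},
    {"delta_pos": [0,0,0.128],"turn": [0,0,0],"fingers": 1},
    {"delta_pos": [0,0,0.128],"turn": [0,0,0],"fingers": 1}
  ]
}}

```text
clock: 22.28
position: [0.4658, -0.2001, 0.0772]
ee_rot: [0.181, 0.983, 0.0, 0.001]
ft_force: [0.1, -0.8, 0.1]
grip_width: 0.177
grasp_force: 24.4
```

{"fn": "move_arm", "kwargs": {
  "plan": [
    {"delta_pos": [0,0,0.001],"turn": [0,0,0],"fingers": 0},
    {"delta_pos": [0,0,0.001],"turn": [0,0,0],"fingers": 0},
    {"delta_pos": [0,0,0.001],"turn": [0,0,0],"fingers": 0},
    {"delta_pos": [0,0,0.001],"turn": [0,0,0],"fingers": 0},
    {"delta_pos": [0,0,0.001],"turn": [0,0,0],"fingers": 0},
    {"delta_pos": [0,0,0.001],"turn": [0,0,0],"fingers": 0},
    {"delta_pos": [0,0,-0.04],"turn": [0,0,0],"fingers": 0},
    {"delta_pos": [0,0,-0.09],"turn": [0,0,0],"fingers": 0},
    {"delta_pos": [0,0,-0.1],"turn": [0,0,0],"fingers": 0},
    {"delta_pos": [0,0,-0.1],"turn": [0,0,0],"fingers": 0}
  ]
}}

```text
clock: 23.52
position: [0.4658, -0.2001, 0.1772]
ee_rot: [0.181, 0.983, 0.001, 0.001]
ft_force: [0.1, 1.0, -0.4]
grip_width: 1.001
grasp_force: 0.0
```

```bash
python3 h.py s,-.06,.165
python3 - <<'E'
from workcell import *
import cv2,numpy as np
a=camera("side")["color"]
cv2.imwrite("pics/s6.png",np.hstack([cv2.resize(a[70:190,220:340,::-1],(400,400)),cv2.resize(a[220:320,190:290,::-1],(400,400))]))
E
```

```text
s -0.06 0.165 delta [0.1    0.424  0.0127] turn [ 0.001  0.002 -0.314]
23.525 [ 0.4658 -0.2001  0.1772] 1.0005294263024287 0.0
```

View pics/s6.png

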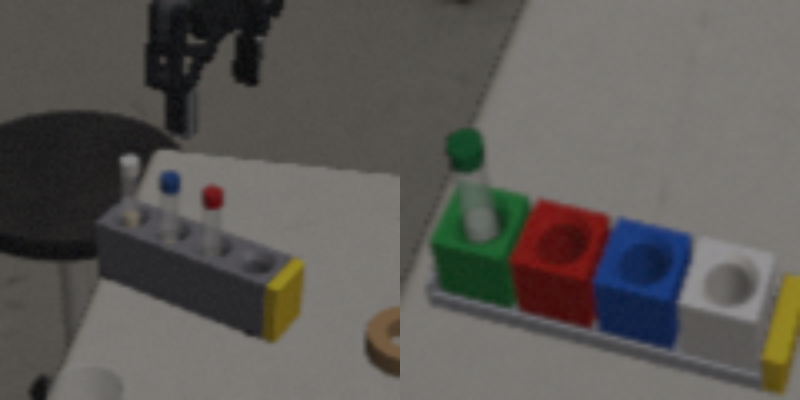

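White, blue and red stand in wells (130/170/212 px); green remains in its holder (470,180). Last tube.

{"fn": "move_arm", "kwargs": {
  "plan": [
    {"delta_pos": [0.006,0.024,0],"turn": [0,0,-0.02],"fingers": 0},
    {"delta_pos": [0.017,0.071,0],"turn": [0,0,-0.05],"fingers": 0},
    {"delta_pos": [0.028,0.119,0],"turn": [0,0,-0.085],"fingers": 0},
    {"delta_pos": [0.04,0.169,0],"turn": [0,0,-0.12],"fingers": 0},
    {"delta_pos": [0.052,0.219,0],"turn": [0,0,-0.16],"fingers": 0},
    {"delta_pos": [0.064,0.269,0],"turn": [0,0,-0.2],"fingers": 0},
    {"delta_pos": [0.075,0.319,0],"turn": [0,0,-0.235],"fingers": 0},
    {"delta_pos": [0.087,0.366,0],"turn": [0,0,-0.27],"fingers": 0},
    {"delta_pos": [0.096,0.405,0.005],"turn": [0,0,-0.3],"fingers": 0},
    {"delta_pos": [0.1,0.424,0.0125],"turn": [0.001,0.002,-0.314],"fingers": 0},
    {"delta_pos": [0.1,0.424,0.0125],"turn": [0.001,0.002,-0.314],"fingers": 0},
    {"delta_pos": [0.1,0.424,0.0125],"turn": [0.001,0.002,-0.314],"fingers": 0}
  ]
}}

```text
clock: 25.08
position: [0.5236, 0.2294, 0.1645]
ee_rot: [0.027, 1.0, -0.001, -0.001]
ft_force: [0.6, 0.4, -0.3]
grip_width: 1.005
grasp_force: 0.0
```

```bash
python3 h.py s,-.06,.0745
```

```text
s -0.06 0.0745 delta [0.0001 0.0025 0.09  ] turn [-0.001 -0.001 -0.003]
25.075 [0.5236 0.2294 0.1645] 1.0053347982390914 0.0
```

{"fn": "move_arm", "kwargs": {
  "plan": [
    {"delta_pos": [0,0.001,0.03],"turn": [0,0,0],"fingers": 0},
    {"delta_pos": [0,0.001,0.06],"turn": [0,0,0],"fingers": 0},
    {"delta_pos": [0,0.001,0.08],"turn": [0,0,0],"fingers": 0},
    {"delta_pos": [0,0.001,0.09],"turn": [0,0,0],"fingers": 0},
    {"delta_pos": [0,0.001,0.09],"turn": [0,0,0],"fingers": 0},
    {"delta_pos": [0,0.001,0.09],"turn": [0,0,0],"fingers": 1},
    {"delta_pos": [0,0.001,0.09],"turn": [0,0,0],"fingers": 1},
    {"delta_pos": [0,0.001,0.09],"turn": [0,0,0],"fingers": 1},
    {"delta_pos": [0,0.001,0.09],"turn": [0,0,0],"fingers": 1},
    {"delta_pos": [0,0.001,0.09],"turn": [0,0,0],"fingers": 1},
    {"delta_pos": [0,0.001,0.09],"turn": [0,0,0],"fingers": 1},
    {"delta_pos": [0,0.001,0.09],"turn": [0,0,0],"fingers": 1}
  ],
  "force": 25
}}

```text
clock: 26.58
position: [0.5235, 0.2326, 0.075]
ee_rot: [0.025, 1.0, 0.0, -0.0]
ft_force: [0.2, 0.2, 2.0]
grip_width: 0.184
grasp_force: 24.3
```

{"fn": "move_arm", "kwargs": {
  "plan": [
    {"delta_pos": [0,0,-0.02],"turn": [0,0,0],"fingers": 1},
    {"delta_pos": [0,0,-0.05],"turn": [0,0,0],"fingers": 1},
    {"delta_pos": [0,0,-0.08],"turn": [0,0,0],"fingers": 1},
    {"delta_pos": [0,0,-0.11],"turn": [0,0,0],"fingers": 1},
    {"delta_pos": [0,0,-0.13],"turn": [0,0,0],"fingers": 1},
    {"delta_pos": [0,0,-0.13],"turn": [0,0,0],"fingers": 1},
    {"delta_pos": [0,0,-0.13],"turn": [0,0,0],"fingers": 1}
  ]
}}

```text
clock: 27.45
position: [0.523, 0.2324, 0.2038]
ee_rot: [0.025, 1.0, -0.0, -0.001]
ft_force: [0.7, 0.2, 0.0]
grip_width: 0.179
grasp_force: 24.4
```

```bash
python3 h.py t,.06,.205
```

```text
t 0.06 0.205 delta [ 0.0737 -0.4229 -0.0007] turn [-0.001 -0.002  0.314]
27.45 [0.523  0.2324 0.2038] 0.17946553439967167 24.36254695057869
```

{"fn": "move_arm", "kwargs": {
  "plan": [
    {"delta_pos": [0.003,-0.017,0],"turn": [0,0,0.012],"fingers": 1},
    {"delta_pos": [0.009,-0.051,0],"turn": [0,0,0.04],"fingers": 1},
    {"delta_pos": [0.017,-0.097,0],"turn": [0,0,0.07],"fingers": 1},
    {"delta_pos": [0.026,-0.148,0],"turn": [0,0,0.11],"fingers": 1},
    {"delta_pos": [0.035,-0.199,0],"turn": [0,0,0.15],"fingers": 1},
    {"delta_pos": [0.043,-0.25,0],"turn": [0,0,0.185],"fingers": 1},
    {"delta_pos": [0.052,-0.3,0],"turn": [0,0,0.22],"fingers": 1},
    {"delta_pos": [0.06,-0.347,0],"turn": [0,0,0.26],"fingers": 1},
    {"delta_pos": [0.067,-0.385,0],"turn": [0,0,0.285],"fingers": 1},
    {"delta_pos": [0.072,-0.411,0],"turn": [0,0,0.305],"fingers": 1},
    {"delta_pos": [0.0735,-0.423,0],"turn": [-0.001,-0.002,0.314],"fingers": 1},
    {"delta_pos": [0.0735,-0.423,0],"turn": [-0.001,-0.002,0.314],"fingers": 1}
  ]
}}

```text
clock: 28.95
position: [0.4281, -0.1865, 0.2046]
ee_rot: [0.182, 0.983, 0.0, 0.0]
ft_force: [0.8, 0.4, -0.6]
grip_width: 0.177
grasp_force: 24.4
```

```bash
python3 h.py t,.06,.0765
```

```text
t 0.06 0.0765 delta [3.000e-04 1.000e-04 1.281e-01] turn [ 0.001  0.001 -0.001]
28.95 [ 0.4281 -0.1865  0.2046] 0.17725548459877438 24.371934458613396
```

{"fn": "move_arm", "kwargs": {
  "plan": [
    {"delta_pos": [0,0,0.02],"turn": [0,0,0],"fingers": 1},
    {"delta_pos": [0,0,0.05],"turn": [0,0,0],"fingers": 1},
    {"delta_pos": [0,0,0.07],"turn": [0,0,0],"fingers": 1},
    {"delta_pos": [0,0,0.085],"turn": [0,0,0],"fingers": 1},
    {"delta_pos": [0,0,0.1],"turn": [0,0,0],"fingers": 1},
    {"delta_pos": [0,0,0.115],"turn": [0,0,0],"fingers": 1},
    {"delta_pos": [0,0,0.127],"turn": [0,0,0],"fingers": 1},
    {"delta_pos": [0,0,0.128],"turn": [0,0,0],"fingers": 1},
    {"delta_pos": [0,0,0.128],"turn": [0,0,0],"fingers": 1}
  ]
}}

```text
clock: 30.08
position: [0.4289, -0.186, 0.0771]
ee_rot: [0.181, 0.983, 0.0, 0.001]
ft_force: [0.5, 0.3, -0.3]
grip_width: 0.176
grasp_force: 24.4
```

{"fn": "move_arm", "kwargs": {
  "plan": [
    {"delta_pos": [0,0,0.001],"turn": [0,0,0],"fingers": 0},
    {"delta_pos": [0,0,0.001],"turn": [0,0,0],"fingers": 0},
    {"delta_pos": [0,0,0.001],"turn": [0,0,0],"fingers": 0},
    {"delta_pos": [0,0,0.001],"turn": [0,0,0],"fingers": 0},
    {"delta_pos": [0,0,0.001],"turn": [0,0,0],"fingers": 0},
    {"delta_pos": [0,0,0.001],"turn": [0,0,0],"fingers": 0},
    {"delta_pos": [0,0,-0.04],"turn": [0,0,0],"fingers": 0},
    {"delta_pos": [0,0,-0.09],"turn": [0,0,0],"fingers": 0},
    {"delta_pos": [0,0,-0.12],"turn": [0,0,0],"fingers": 0},
    {"delta_pos": [0,0,-0.12],"turn": [0,0,0],"fingers": 0},
    {"delta_pos": [0,0,-0.12],"turn": [0,0,0],"fingers": 0},
    {"delta_pos": [0,0,-0.12],"turn": [0,0,0],"fingers": 0}
  ]
}}

```text
clock: 31.58
position: [0.428, -0.186, 0.196]
ee_rot: [0.181, 0.983, 0.0, -0.0]
ft_force: [0.5, -0.7, -0.3]
grip_width: 0.999
grasp_force: 0.0
```

Run:
```python
from workcell import *
import cv2,numpy as np
c=camera("side")
cv2.imwrite("pics/s7.png",cv2.resize(c["color"][70:190,220:340,::-1],(480,480)))
v,u=np.mgrid[:384,:512];z=c["range_z"]
P=(np.stack([(u-c["cx"])/c["fx"]*z,(v-c["cy"])/c["fy"]*z,z],-1)-c["t"])@c["R"]
q=P-[.484,-.2076,0];yl=q[...,:2]@[-.934,.357];xl=q[...,:2]@[-.357,-.934]
for k in(-.06,-.02,.02,.06):
    m=(z>0)&(abs(yl-k)<.018)&(abs(xl)<.02)&(P[...,2]>.098)&(P[...,2]<.13)
    print(k,m.sum(),yl[m].mean().round(4),xl[m].mean().round(4),np.percentile(P[m][:,2],90).round(4))
```

```text
-0.06 42 -0.0592 -0.0025 0.1099
-0.02 38 -0.0178 -0.0048 0.1096
0.02 41 0.0216 -0.0057 0.1098
0.06 39 0.0609 -0.0047 0.1099
```

View pics/s7.png

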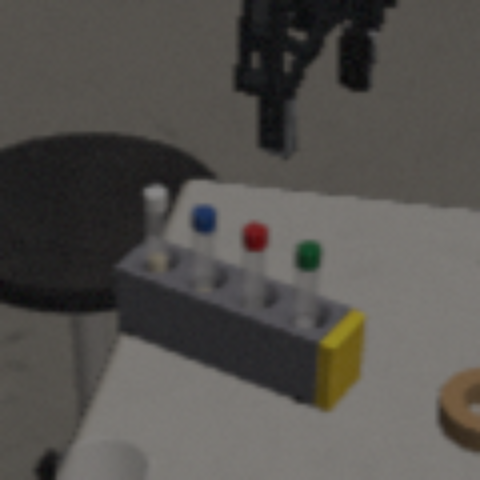

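All four tubes (white 155, blue 204, red 256, green 308 px) stand upright, with cap tops at about 110 mm, so they are seated on the well floors. The gripper is clear of them.

```bash
python3 -c "
from workcell import *
print(hand_in())"
```

```text
the job is handed in; nothing more can be done
None
```

All four tubes stand upright and released in the target rack in reverse order (from its yellow tab: green, red, blue, white), and I handed the job in at about 32 s of the 125 s; no verdict was returned.

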